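Kit the helicopter parts

TASK

Pack the model helicopter's four parts into the black kit tray, one in each nest: the four-spoked rotor wheel in the large round nest, the nose cap in the small round nest, the open door frame in the square nest and the fuselage lengthwise in the long nest, each set down (not dropped) so that it lies flat on the nest's floor inside the rim and let go. Leave the single-bar wheel and the closed square panel lying where they are on the mat.

Things in the scene. Friction and masses are not known exactly. Their poses are not given: they have to be found in the camera images.
- rotor_wheel: Four-spoked rotor wheel, cream plastic: ring 60 mm outside diameter, 52 mm inside, 6 mm high, four spokes (a cross, 6 mm wide, 5 mm high) and a central upright hub 16 mm in diameter and 26 mm tall to grip by, with the fingertips above the ring. Origin at the centre of the underside, z up; the spokes run along x and y. About 25 g. On the fixed 3 mm green mat.
- nose_cap: Nose cap, cream plastic: short upright round plug 34 mm in diameter, straight-sided to 19 mm, domed top at 28 mm. Origin at the centre of the underside, z up. About 20 g. On the fixed 3 mm green mat.
- door_frame: Open door frame, cream plastic: square 44 x 44 mm, 18 mm high, with a square window of 28 x 28 mm right through it, the mat showing in it. Origin at the centre of the underside, z up, x and y along the sides. About 22 g. On the fixed 3 mm green mat.
- fuselage: Helicopter fuselage, cream plastic, 76 mm long along its x (x = -38 to +38 mm): cabin block 24 mm wide (y) and 22 mm high from x = -38 to +12 mm, then a thin tail 12 mm wide and high with a small upright fin at the +x end. Origin at the middle of its length, on the underside, z up; centre of mass near x = -7 mm, good to grip there across the 24 mm. About 30 g. On the fixed 3 mm green mat.
- bar_wheel: Look-alike, to be left alone: wheel of the same ring (60 mm, 6 mm high) and hub (16 mm, 26 mm tall) as the rotor wheel, but with only a single straight bar across it (two spokes, along x). Origin at the centre of the underside, z up. On the fixed 3 mm green mat.
- blank_panel: Look-alike, to be left alone: square block of the same 44 x 44 x 18 mm as the door frame, but closed, without a window. Origin at the centre of the underside, z up. On the fixed 3 mm green mat.
- nest_big_round: Fixed nest in the black kit tray, one of four set 2 x 2 at 104 mm pitch: grey base 100 x 100 mm with a white rim 3 mm thick. Origin at the centre of the underside, z up; nest floor at z = 4 mm, rim top at 11 mm. Large round rim, 78 mm inside diameter, centred.
- nest_small_round: Fixed nest in the black kit tray, one of four set 2 x 2 at 104 mm pitch: grey base 100 x 100 mm with a white rim 3 mm thick. Origin at the centre of the underside, z up; nest floor at z = 4 mm, rim top at 11 mm. Small round rim, 50 mm inside diameter, centred.
- nest_square: Fixed nest in the black kit tray, one of four set 2 x 2 at 104 mm pitch: grey base 100 x 100 mm with a white rim 3 mm thick. Origin at the centre of the underside, z up; nest floor at z = 4 mm, rim top at 11 mm. Square rim, 62 x 62 mm inside, centred, sides along x and y.
- nest_long: Fixed nest in the black kit tray, one of four set 2 x 2 at 104 mm pitch: grey base 100 x 100 mm with a white rim 3 mm thick. Origin at the centre of the underside, z up; nest floor at z = 4 mm, rim top at 11 mm. Long rim, 94 mm inside along x by 42 mm along y, centred.
Not all that is in view belongs to the job. Leave any orange or purple look-alike of the fuselage alone. Leave any pink look-alike of the nose_cap alone.

How it is judged (in metres and radians):
At the end, for the whole second after the job is handed in: Each of the four parts lies in its own nest: centre within 14 mm of the nest's centre, underside on the nest floor (less than 8 mm above the nest's underside), tilted less than 0.1 rad, at rest and released. The bar wheel and the blank panel are within 20 mm of where they were at the start (horizontal distance between rotor_wheel and nest_big_round below 0.014 m and z of rotor_wheel in the frame of nest_big_round between 0 and 0.008 m and angle between each of rotor_wheel, nose_cap, door_frame, fuselage's own z axis and vertical below 0.1 rad and linear speed of each of rotor_wheel, nose_cap, door_frame, fuselage below 0.02 m/s and contact force between the fingers and rotor_wheel below 0.05 N and horizontal distance between nose_cap and nest_small_round below 0.014 m and z of nose_cap in the frame of nest_small_round between 0 and 0.008 m and contact force between the fingers and nose_cap below 0.05 N and horizontal distance between door_frame and nest_square below 0.014 m and z of door_frame in the frame of nest_square between 0 and 0.008 m and contact force between the fingers and door_frame below 0.05 N and horizontal distance between fuselage and nest_long below 0.014 m and z of fuselage in the frame of nest_long between 0 and 0.008 m and contact force between the fingers and fuselage below 0.05 N and distance of each of bar_wheel, blank_panel from where it was at the start of the episode below 0.02 m); the robot touches nothing.
It fails at once if the bar wheel is shifted by more than 20 mm or lifted (distance of bar_wheel from where it was at the start of the episode above 0.02 m).
It fails at once if the blank panel is shifted by more than 20 mm or lifted (distance of blank_panel from where it was at the start of the episode above 0.02 m).
It fails at once if one of the four parts is dropped (moves faster than 0.8 m/s, as after a fall of over 30 mm, with no finger on it) ((linear speed of rotor_wheel above 0.8 m/s and contact force between the fingers and rotor_wheel below 0.01 N) or (linear speed of nose_cap above 0.8 m/s and contact force between the fingers and nose_cap below 0.01 N) or (linear speed of door_frame above 0.8 m/s and contact force between the fingers and door_frame below 0.01 N) or (linear speed of fuselage above 0.8 m/s and contact force between the fingers and fuselage below 0.01 N)).
It also fails if it takes over 125 s, if anything falls off the work surface, if the arm or the gripper's body presses on something with over 40 N, if the wrist force passes 120 N, or if a joint passes its speed limit or range.

ROBOT

A 7-joint arm with a two-finger parallel gripper is mounted at the origin on the work surface. World frame = base frame: x ahead of the robot, y to its left, z up, the work surface at z = 0. Lengths are in mm, angles in degrees, forces in N, time in s.
With the tool pointing down it reaches from about 400 to 850 mm from the base axis. Payload 10.4 kg.
Tool frame: the origin (TCP) lies midway between the tips of the shut fingers; the grasp point (between the pads) lies 19 mm behind it; z points along the fingers, y is the line along which they close (so a half turn about z gives the same grasp; the last joint's range is limited). The gripper opens to 87 mm and grips with 3 to 60 N. Pads are 19 mm wide; open, the fingers measure 117 mm over their backs; the gripper's body (75 mm by 190 mm) begins 51 mm behind the grasp point.
Start: joints at [-70.164, 19.034, -3.707, 83.658, 1.238, 77.344, -5.071], TCP at [225.299, 583.003, 222.576] pointing down, gripper open.
Joint ranges: [-148.97, 148.97], [-28.65, 121.19], [-84.17, 76.75], [9.2, 138.47], [-72.65, 252.65], [3.7, 117.97], [-149.18, 149.18]. Speed limits (degrees/s): [127.2, 127.2, 159.86, 159.86, 180, 180, 180].

INTERFACE

Orientations are given as a 3x3 rotation matrix whose columns are the frame's x, y, z axes.
In Python, from station import r, eyes gives the robot as it stands. The module is installed in compiled form; this text tells all that it offers.
- The arm moves only by the shell command python3 -m pendant 'ROWS' [FORCE]. ROWS is JSON, a list of rows, each a list of 7 numbers: the shift along the tool's x, y, z in units of 30 mm (1.0 is 30 mm), then the turn, a rotation vector about the tool's x, y, z in units of 5 degrees (1.0 is 5 degrees), then the opening, from 0 (shut) to 1 (fully open). A call has 1 to 10 rows; each row shifts and turns the commanded pose from where the row before left it, along the tool's axes as they then stand; what a row does not reach is not made up. A row lasts 1/12 s, in which the tool goes at most 41.7 mm and 7.16 degrees, less where a joint would pass 70% of its speed; a pose out of reach is approached as far as the arm can. A call is refused whole if a number of a shift passes 1 or a number of a turn 1, either way. A call with a gripper value outside its range is refused whole. The fingers move at their own pace and stop on an object; FORCE is the grip in N (left out, the last holds). Time passes only in rows, so rows that do not move let the fingers close. It gives the time, the measured TCP pose, the force, the opening and the grip force at its end, in the units of the state.
- r.read_state(): the state, without advancing time (a new reading comes with each control period).
- eyes.camera(name): name is "side" or "top" or "wrist"; returns (picture, depth): 384x512x3 uint8, blue, green, red; 384x512 float32, mm along the optical axis (not along the pixel's ray), 0 where there is no reading.
- eyes.camera_params(name): a dict with "intrinsics" (3x3 intrinsics, pixels), "xyz" and "orientation" of the camera in the world. Camera axes: x right, y down, z forward; pixel columns grow to the right and rows downward; lengths in mm; the calibration is good to about 2 mm. A picture is of the moment at which its call begins: read the wrist's pose just before it. camera_params takes no time and is no camera call; for the wrist camera it gives the pose at the moment of the call.
- r.close_job(): hands the job in; it is judged then, once.
The state is a dict: "time_s": time; "qpos": joint angles; "joint_vel": joint speeds; "tau": joint torques, N m; "eef_pos": TCP position; "eef_rot": TCP orientation; "wrist_force": force on the tool from outside, world axes, zero at the start; "wrist_torque": the same for the moment, N m; "grip_width": finger opening in mm; "grip_force": force on a finger pad.
Only numpy, scipy, OpenCV 4.12 (cv2) and the standard library are available. Lean on these libraries where they do the work, as an engineer would, in place of code of your own. Each camera call takes 0.05 s, during which the arm holds its last target. There are 200 camera calls.

## Working session

There is one attempt and no reset: what is moved stays moved. The work goes in short steps, Python scripts to look and compute and a shell command to move; the robot and the scene stay as the last step left them, time stands still between calls to the robot, and variables do not carry over. Pictures are saved under pics/ and viewed, at most 14 in all, crops included, and the job is handed in when it is done.

```bash
mkdir -p pics
cat > h.py <<'E'
import numpy as np, cv2
from station import r, eyes
def look(n):
    p=eyes.camera_params(n); im,d=eyes.camera(n)
    K=np.array(p["intrinsics"]);R=np.array(p["orientation"]);t=np.array(p["xyz"])
    v,u=np.mgrid[0:d.shape[0],0:d.shape[1]]
    c=np.stack([(u-K[0,2])/K[0,0]*d,(v-K[1,2])/K[1,1]*d,d],-1)
    return im,d,c@R.T+t
E
python3 - <<'E'
from h import *
im,d,W=look("top"); cv2.imwrite("pics/top.png",im); np.save("top.npy",W); print(eyes.camera_params("top"))
s=r.read_state();print(s["eef_rot"],s["eef_pos"],s["time_s"],s["grip_width"])
im,d,W=look("side"); cv2.imwrite("pics/side.png",im)
E
```

```text
{'intrinsics': array([[408.37479777,   0.        , 259.35910854],
       [  0.        , 408.37479777, 190.85891466],
       [  0.        ,   0.        ,   1.        ]]), 'xyz': array([ 295.39052519,  -25.32273937, 1072.51994596]), 'orientation': array([[ 0.02975022, -0.98029645,  0.19527875],
       [-0.99924738, -0.02430277,  0.03023324],
       [-0.02489172, -0.19603123, -0.98028167]])}
[[-9.32781182e-01  3.60442859e-01 -4.60140342e-04]
 [ 3.60443149e-01  9.32780229e-01 -1.33450869e-03]
 [-5.18043137e-05 -1.41065903e-03 -9.99999004e-01]] [225.16960496 582.61580353 221.76124775] 0.05 87.0114147196672
```

View pics/top.png

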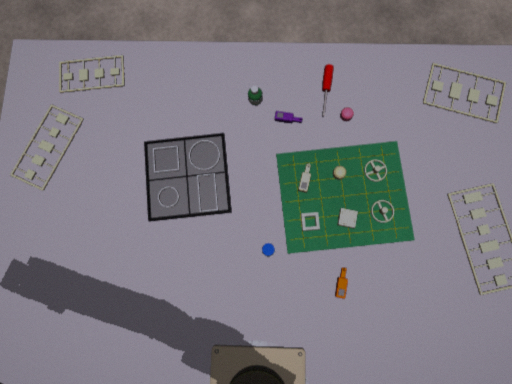

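The mat shows wheels at (376,170) and (383,211), square parts at (310,221) and (348,217), the nose cap at (340,172) and the fuselage at (305,178). The orange (342,285), purple (288,117) and pink (347,114) pieces are decoys. Nests: square (166,159), big round (204,155), small round (168,196), long (207,193). I'll check this in a close crop.

Run:
```python
from h import *
im=cv2.imread("pics/top.png"); W=np.load("top.npy")
a=cv2.resize(im[140:255,270:415],None,fx=5,fy=5,interpolation=cv2.INTER_CUBIC)
cv2.imwrite("pics/mat.png",a)
roi=np.zeros(im.shape[:2],bool); roi[145:250,280:412]=1
S=im.astype(int)
white=(S[...,2]>120)&roi
print("mat z",np.median(W[...,2][roi&~white]))
n,l,st,c=cv2.connectedComponentsWithStats(white.astype(np.uint8))
for i in range(1,n):
    if st[i,4]<25: continue
    P=W[l==i]; (cc,sz,an)=cv2.minAreaRect(P[:,:2].astype(np.float32))
    print("part px",c[i].round(),st[i,4],"rect",np.round(cc),np.round(sz),round(an),"z",np.percentile(P[:,2],[5,50,98]).round(), "mean",P.mean(0).round())
wr=(S.min(-1)>110); roi[:]=0; roi[140:215,150:225]=1; wr&=roi
n,l,st,c=cv2.connectedComponentsWithStats(wr.astype(np.uint8),connectivity=8)
for i in range(1,n):
    if st[i,4]<15: continue
    P=W[l==i]; (cc,sz,an)=cv2.minAreaRect(P[:,:2].astype(np.float32))
    print("nest px",c[i].round(),st[i,4],np.round(cc),np.round(sz),round(an),"z",np.median(P[:,2]).round(1))
```

```text
mat z 4.065758802708274
part px [304. 147.] 290 rect [ 631. -136.] [ 21. 183.] 2 z [-3.  1.  5.] mean [ 633. -110.    1.]
part px [407. 170.] 534 rect [ 424. -261.] [159. 513.] 46 z [-2.  1.  6.] mean [ 573. -384.    7.]
part px [376. 166.] 50 rect [ 453. -163.] [ 40. 417.] 44 z [ 8. 12. 54.] mean [ 574. -295.   40.]
part px [305. 178.] 154 rect [ 545. -113.] [22. 72.] 79 z [15. 25. 29.] mean [ 543. -112.   24.]
part px [340. 172.] 99 rect [ 560. -202.] [28. 27.] 42 z [25. 30. 36.] mean [ 560. -202.   30.]
part px [282. 230.] 206 rect [395. -53.] [ 34. 205.] 84 z [-2.  1.  5.] mean [407. -54.   6.]
part px [348. 217.] 270 rect [ 368. -143.] [ 54. 271.] 43 z [19. 22. 26.] mean [ 440. -222.   26.]
part px [310. 221.] 150 rect [368. -95.] [ 56. 193.] 63 z [19. 22. 27.] mean [ 429. -125.   29.]
part px [384. 247.] 352 rect [ 346. -206.] [ 31. 374.] 11 z [-2.  1.  5.] mean [ 369. -318.    7.]
nest px [198. 145.] 39 [626. 177.] [31. 78.] 37 z 16.8
nest px [208. 161.] 67 [589. 151.] [49. 84.] 36 z 15.3
nest px [165. 159.] 112 [590. 265.] [71. 71.] 7 z 16.0
nest px [198. 193.] 58 [496. 169.] [98.  6.] 7 z 15.5
nest px [214. 197.] 75 [495. 125.] [ 37. 101.] 75 z 15.5
nest px [161. 196.] 39 [488. 267.] [25. 55.] 81 z 15.6
nest px [175. 196.] 35 [486. 232.] [20. 49.] 90 z 15.2
```

View pics/mat.png

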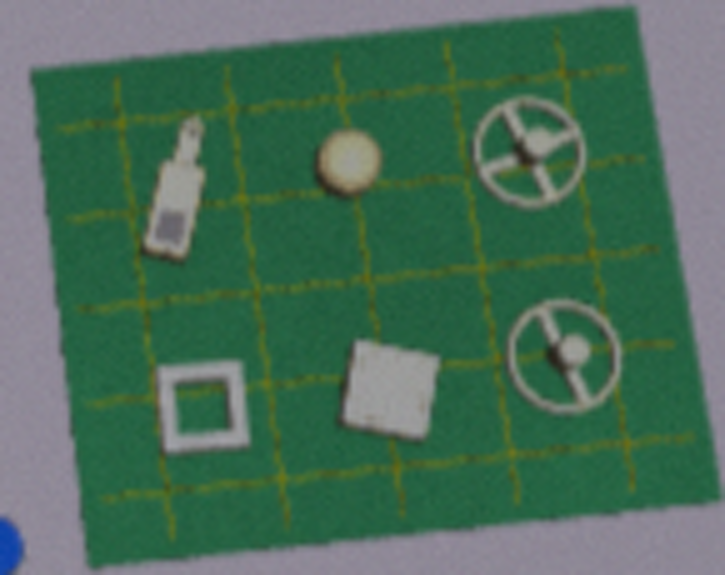

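The crop confirms it: four-spoked rotor at crop (530,152), i.e. px (376,170), and the single-bar wheel at (383,211). The open frame is at (310,221) and the closed panel at (348,217). Next I'll measure positions by intersecting rays with planes.

```bash
cat >> h.py <<'E'
def onplane(p,uv,z):
    K=np.array(p["intrinsics"]);R=np.array(p["orientation"]);t=np.array(p["xyz"])
    uv=np.atleast_2d(uv).astype(float)
    d=np.c_[(uv-K[:2,2])/[K[0,0],K[1,1]],np.ones(len(uv))]@R.T
    return (t+d*((z-t[2])/d[:,2])[:,None])[:,:2]
def fitcirc(P):
    A=np.c_[2*P,np.ones(len(P))]; x=np.linalg.lstsq(A,(P**2).sum(1),rcond=None)[0]
    return x[:2],np.sqrt(x[2]+x[:2]@x[:2])
E
python3 - <<'E'
from h import *
p=eyes.camera_params("top"); im=cv2.imread("pics/top.png"); hsv=cv2.cvtColor(im,cv2.COLOR_BGR2HSV)
S=im.astype(int)
def mask(x,y,w,h,th=105):
    m=np.zeros(im.shape[:2],np.uint8); m[y-h:y+h,x-w:x+w]=(S[y-h:y+h,x-w:x+w,2]>th); return m
def rect(n,m,z):
    v,u=np.nonzero(m); P=onplane(p,np.c_[u,v],z).astype(np.float32)
    c,s,a=cv2.minAreaRect(P); print(n,np.round(c,1),np.round(s,1),round(a,1),"mean",P.mean(0).round(1)); return P
rect("frame",mask(310,221,13,13),21); rect("panel",mask(348,217,14,13),21)
P=rect("fus",mask(305,178,10,17),20); _,_,vt=np.linalg.svd(P-P.mean(0)); print("axis",vt[0])
rect("cap",mask(340,172,10,10),26)
for n,x,y in(("rotor",376,170),("bar",383,211)):
    m=mask(x,y,14,14); v,u=np.nonzero(m); P=onplane(p,np.c_[u,v],9)
    h=cv2.convexHull(P.astype(np.float32))[:,0]; print(n,fitcirc(h),len(P))
# tray rims
m=(S.min(-1)>95).astype(np.uint8)
for z in (14,):
  for n,x,y,w,h in(("sq",166,159,16,16),("long",207,193,13,21),("big",204,155,18,18),("small",168,196,13,13)):
    k=np.zeros_like(m);k[y-h:y+h,x-w:x+w]=m[y-h:y+h,x-w:x+w]
    P=rect(n,k,z)
    if n in("big","small"): print("  circ",fitcirc(P))
blk=(S.max(-1)<45).astype(np.uint8); k=np.zeros_like(blk);k[125:225,135:240]=blk[125:225,135:240]; rect("tray",k,4)
W=np.load("top.npy")
for n,u,v in(("floor sq",166,159),("floor long",207,193),("table",250,200),("floor small",168,196)): print(n,np.median(W[v-4:v+5,u-3:u+4,2]))
E
```

```text
frame [ 429.5 -125.5] [44.1 44.9] 5.8 mean [ 429.8 -126.2]
panel [ 441.  -222.8] [43.3 43.1] 79.9 mean [ 441.  -222.8]
fus [ 546.  -113.5] [22.8 72.2] 78.4 mean [ 541.6 -112.5]
axis [-0.9790185   0.20377125]
cap [ 560.9 -202. ] [28.8 30. ] 89.7 mean [ 560.9 -202.1]
rotor (array([ 572.01626295, -300.13985917]), np.float64(28.651820757328874)) 158
bar (array([ 462.75598386, -315.76838279]), np.float64(28.674253115610533)) 141
sq [586.6 262.1] [81.1 84.6] 1.4 mean [585.5 260.9]
long [501.9 147.9] [106.4  67.2] 2.8 mean [496.7 147.2]
big [600.2 158.8] [93.5 90.7] 6.0 mean [595.9 156.4]
  circ (array([599.19337998, 158.91445955]), np.float64(37.57087878785258))
small [487.9 250.3] [67.5 68.7] 1.5 mean [485.3 246.5]
  circ (array([485.78273447, 248.03456215]), np.float64(27.73242774956101))
tray [544.  205.9] [220.  219.4] 7.7 mean [536.5 206.7]
floor sq 9.634764028417294
floor long 10.025453306951022
table 0.980246119176627
floor small 9.060583351026025
```

```bash
cat > go.py <<'E'
# usage: go.py x y z [yaw of tool y]: what remains, in move units (turn first, then shift)
import sys; from h import *
s=r.read_state(); R=np.array(s["eef_rot"]); p=np.array(s["eef_pos"])
a=[float(v) for v in sys.argv[1:]]
y0=np.degrees(np.arctan2(R[1,1],R[0,1])); t=0
if len(a)>3: t=(a[3]-y0+90)%180-90
c,q=np.cos(np.radians(t)),np.sin(np.radians(t)); R2=np.array([[c,-q,0],[q,c,0],[0,0,1]])@R
d=np.array(a[:3])-p
print("t",round(s["time_s"],2),"tcp",p.round(1),"yaw",round(y0,1),"tilt",R[:2,2].round(3),"w",round(s["grip_width"],1),"gf",round(float(np.max(s["grip_force"])),1),"F",np.round(s["wrist_force"],1),"q7",round(s["qpos"][6],1))
print("units now",(d@R/30).round(2),"after turn",(d@R2/30).round(2),"turnz",round(-t/5,2))
E
G(){ python3 go.py "$@"; }
python3 -m pendant '[[-0.73,-0.71,0.1,0,0,0,0.7],[-0.73,-0.71,0.1,0,0,0,0.7],[-0.73,-0.71,0.1,0,0,0,0.7],[-0.73,-0.71,0.1,0,0,0,0.7],[-0.73,-0.71,0.1,0,0,0,0.7],[-0.73,-0.71,0.1,0,0,0,0.7],[-0.73,-0.71,0.1,0,0,0,0.7],[-0.73,-0.71,0.1,0,0,0,0.7],[-0.73,-0.71,0.1,0,0,0,0.7],[-0.73,-0.71,0.1,0,0,0,0.7]]' 15
G 539 -112 160 78.2
```

```text
time_s: 0.93
eef_pos: [353.0, 303.8, 192.2]
eef_rot: [[-0.933, 0.36, -0.0], [0.36, 0.933, -0.0], [0.0, -0.0, -1.0]]
wrist_force: [0.5, -0.7, 0.2]
grip_width: 61.1
grip_force: 0.0
t 0.93 tcp [353.  303.8 192.2] yaw 68.9 tilt [-0. -0.] w 61.1 gf 0.0 F [ 0.5 -0.7  0.2] q7 22.5
units now [-10.78 -10.69   1.07] after turn [ -8.9  -12.3    1.07] turnz -1.87
```

```bash
python3 -m pendant '[[0,0,0,0,0,-0.93,0.7],[0,0,0,0,0,-0.93,0.7],[-0.68,-0.95,0.08,0,0,0,0.7],[-0.68,-0.95,0.08,0,0,0,0.7],[-0.68,-0.95,0.08,0,0,0,0.7],[-0.68,-0.95,0.08,0,0,0,0.7],[-0.68,-0.95,0.08,0,0,0,0.7],[-0.68,-0.95,0.08,0,0,0,0.7],[-0.68,-0.95,0.08,0,0,0,0.7],[-0.68,-0.95,0.08,0,0,0,0.7]]' >/dev/null
python3 -m pendant '[[-0.68,-0.95,0.08,0,0,0,0.7],[-0.68,-0.95,0.08,0,0,0,0.7],[-0.68,-0.95,0.08,0,0,0,0.7],[-0.68,-0.95,0.08,0,0,0,0.7],[-0.68,-0.95,0.08,0,0,0,0.7],[0,0,0,0,0,0,0.7],[0,0,0,0,0,0,0.7]]' >/dev/null
python3 go.py 539 -112 160 78.2
python3 - <<'E'
from h import *
im,d,W=look("wrist"); cv2.imwrite("pics/w1.png",im); np.save("w1.npy",W)
E
```

```text
t 2.35 tcp [ 536.1 -113.8  160.7] yaw 78.0 tilt [-0.001 -0.001] w 60.8 gf 0.0 F [-0.4  0.5 -0.3] q7 91.8
units now [-0.08  0.08  0.02] after turn [-0.08  0.08  0.02] turnz -0.05
```

View pics/w1.png

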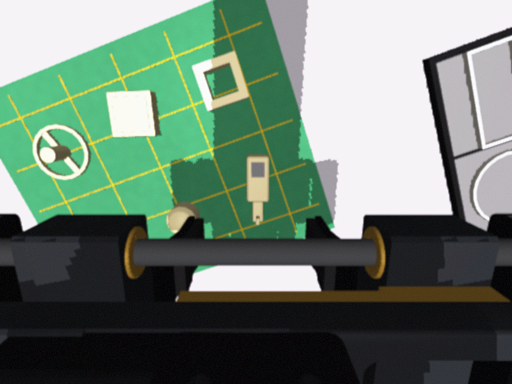

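The wrist view shows the fuselage at (258,190) in line with the tool, the frame at (220,80), the panel at (131,113) and the bar wheel at (60,152). I'll cross-check their positions from depth.

Run:
```python
from h import *
W=np.load("w1.npy")
for n,u0,u1,v0,v1,z0 in(("fus",240,276,148,232,10),("frame",185,255,45,115,14),("panel",100,165,82,145,14)):
    P=W[v0:v1,u0:u1].reshape(-1,3); P=P[(P[:,2]>z0)&(P[:,2]<45)].astype(np.float32)
    print(n,[np.round(x,1) for x in cv2.minAreaRect(P[:,:2])],np.percentile(P[:,2],[50,95]).round(1),len(P))
g=W[100:200,170:190,2];print("mat",np.median(g)); 
g=W[70:130,440:465,2];print("nest floor",np.median(W[100:120,480:490,2]), np.median(W[150:165,460:480,2]))
```

```text
Traceback (most recent call last):
cv2.error: OpenCV(4.12.0) /io/opencv/modules/imgproc/src/convhull.cpp:143: error: (-215:Assertion failed) total >= 0 && (depth == CV_32F || depth == CV_32S) in function 'convexHull'
```

Run:
```python
from h import *
W=np.load("w1.npy")
print(W[175,258],W[80,200],W[113,131],W[150,180],W[110,485],W[150,465])
p=eyes.camera_params("wrist");print(p)
```

```text
[ 527.93273046 -108.06505431   24.94371115] [ 423.74283921 -144.3352829    21.3410848 ] [ 439.53424146 -220.22178051   22.06134996] [ 486.6117485  -186.92950104    4.19038673] [512.76272136 137.24969371  10.13979807] [550.94688688 116.44227252   8.8053023 ]
{'intrinsics': array([[288.10697255,   0.        , 254.41201743],
       [  0.        , 288.10697255, 191.16318733],
       [  0.        ,   0.        ,   1.        ]]), 'xyz': array([469.90924907, -97.45119015, 322.79358795]), 'orientation': array([[ 2.06816859e-01,  9.47994273e-01,  2.41937274e-01],
       [ 9.78379334e-01, -2.00187506e-01, -5.19503704e-02],
       [-8.15834113e-04,  2.47450642e-01, -9.68900157e-01]])}
```

Run:
```python
from h import *
W=np.load("w1.npy")
for n,u0,u1,v0,v1,z0 in(("fus",240,276,148,232,10),("frame",185,255,45,115,14),("panel",100,165,82,145,14)):
    P=W[v0:v1,u0:u1].reshape(-1,3); P=P[(P[:,2]>z0)&(P[:,2]<45)]
    Q=P[:,:2].astype(np.float32).copy(); print(n,[np.round(x,1) for x in cv2.minAreaRect(Q)],np.percentile(P[:,2],[50,95]).round(1),len(P))
```

```text
fus [array([ 545.3, -111.9]), array([23.4, 75.4]), np.float64(78.0)] [24.6 25.9] 1238
frame [array([ 429.1, -125. ]), array([44.3, 44. ]), np.float64(6.0)] [20.9 22.1] 1341
panel [array([ 440.4, -221.2]), array([44.6, 44. ]), np.float64(80.0)] [21.  22.3] 2025
```

```bash
python3 -m pendant '[[-0.06,0.11,0.8,0,0,0,0.7],[0,0,0.9,0,0,0,0.7],[0,0,0.9,0,0,0,0.7],[0,0,0.9,0,0,0,0.7],[0,0,0.8,0,0,0,0.7],[0,0,0.4,0,0,0,0.7],[0,0,0.23,0,0,0,0.7],[0,0,0,0,0,0,0.7],[0,0,0,0,0,0,0.7]]' >/dev/null
python3 go.py 538.5 -110.5 13 78
python3 -m pendant '[[0,0,0,0,0,0,0.1],[0,0,0,0,0,0,0.1],[0,0,0,0,0,0,0.1],[0,0,0,0,0,0,0.1],[0,0,0,0,0,0,0.1],[0,0,0,0,0,0,0.1],[0,0,0,0,0,0,0.1],[0,0,0,0,0,0,0.1]]' 15 >/dev/null
python3 go.py 538.5 -110.5 13 78
```

```text
t 3.15 tcp [ 539.4 -108.4   14.3] yaw 78.2 tilt [0.001 0.   ] w 60.9 gf 0.0 F [-0.8 -0.1  0.2] q7 97.3
units now [ 0.02 -0.07  0.04] after turn [ 0.02 -0.07  0.04] turnz 0.04
t 3.82 tcp [ 538.9 -108.8   13.5] yaw 78.2 tilt [0. 0.] w 23.6 gf 15.0 F [-0.1  0.8  1.1] q7 97.3
units now [ 0.   -0.06  0.02] after turn [ 0.   -0.06  0.02] turnz 0.03
```

```bash
python3 -m pendant '[[0,0,-0.5,0,0,0,0.1],[0,0,-1,0,0,0,0.1],[0,0,-1,0,0,0,0.1],[0,0,-0.8,0,0,0,0.1],[0,0,0,0,0,-0.98,0.1],[0,0,0,0,0,-0.98,0.1],[0,0,0,0,0,-0.98,0.1],[0,0,0,0,0,-0.96,0.1],[0,0,0,0,0,0,0.1]]' >/dev/null
python3 go.py 492.6 146.6 100 97.7
```

```text
t 4.57 tcp [ 538.7 -108.8  112.4] yaw 97.9 tilt [-0.  0.] w 24.2 gf 15.0 F [ 0.2  1.1 -0.3] q7 112.1
units now [0.35 8.64 0.42] after turn [0.38 8.64 0.42] turnz 0.04
```

```bash
python3 -m pendant '[[0.04,0.9,0.0,0,0,0,0.1],[0.04,0.96,0.05,0,0,0,0.1],[0.04,0.97,0.05,0,0,0,0.1],[0.04,0.97,0.05,0,0,0,0.1],[0.04,0.97,0.05,0,0,0,0.1],[0.04,0.97,0.05,0,0,0,0.1],[0.04,0.97,0.05,0,0,0,0.1],[0.04,0.97,0.05,0,0,0,0.1],[0.04,0.96,0.05,0,0,0,0.1],[0,0,0,0,0,0,0.1]]' >/dev/null
python3 -m pendant '[[0,0,0,0,0,0,0.1],[0,0,0,0,0,0,0.1]]' >/dev/null
python3 go.py 492.6 146.6 100 97.7
python3 - <<'E'
from h import *
im,d,W=look("wrist"); cv2.imwrite("pics/w2.png",im); np.save("w2.npy",W)
im,d,W=look("top"); cv2.imwrite("pics/t2.png",cv2.resize(im[125:225,130:240],None,fx=5,fy=5)); np.save("t2.npy",W)
E
```

```text
t 5.57 tcp [493.6 146.  100.3] yaw 97.6 tilt [-0. -0.] w 23.7 gf 15.0 F [-0.5 -0.8 -0.3] q7 80.1
units now [0.03 0.02 0.01] after turn [0.03 0.02 0.01] turnz -0.03
```

View pics/w2.png

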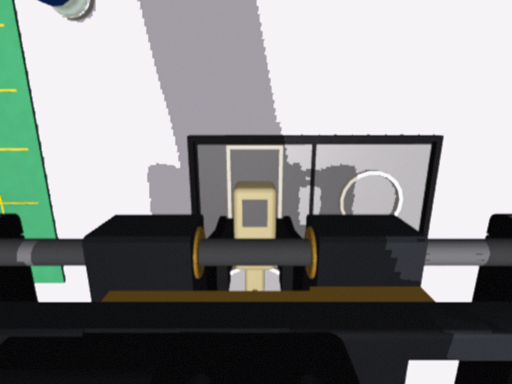

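The fuselage is held upright, centred over the long rim (columns 228 to 281, near end at row 147). The small round rim is at (372,200) and the tray's near edge runs along row 139.

Run:
```python
from h import *
p=eyes.camera_params("wrist")
print("long end corners",onplane(p,[[228,148],[281,148]],15).round(1))
print("small l/r/top",onplane(p,[[341,200],[403,200],[372,171]],15).round(1))
print("tray corners",onplane(p,[[190,139],[441,139]],5).round(1))
W=np.load("w2.npy"); P=W[150:180,330:345]; print("floor z",np.median(W[150:180,320:340,2]),np.median(W[155:170,240:270,2]), "table",np.median(W[60:120,300:450,2]))
```

```text
long end corners [[454.8 117.8]
 [448.9 162.7]]
small l/r/top [[487.6 222.9]
 [480.4 277.8]
 [458.3 244.3]]
tray corners [[452.4  83. ]
 [423.7 302.3]]
floor z 8.829568770933946 8.72769831305267 table -0.1758514765610073
```

```bash
python3 -m pendant '[[0,0,0.8,0,0,0,0.1],[0,0,0.9,0,0,0,0.1],[0,0,0.5,0,0,0,0.1],[0,0,0.35,0,0,0,0.1],[0,0,0.05,0,0,0,0.1],[0,0,0.05,0,0,0,0.1],[0,0,0,0,0,0,0.1]]' | grep -E "pos|force"
python3 -m pendant '[[0,0,0.03,0,0,0,0.1],[0,0,0,0,0,0,0.1]]' | grep -E "pos|force"
python3 go.py 493.6 146.2 19 97.7
```

```text
eef_pos: [494.2, 146.6, 21.7]
wrist_force: [0.2, 0.1, -0.5]
grip_force: 15.0
eef_pos: [494.1, 146.9, 20.8]
wrist_force: [1.2, 0.4, -1.2]
grip_force: 15.0
t 6.42 tcp [494.1 146.9  20.8] yaw 97.7 tilt [0.001 0.001] w 23.7 gf 15.0 F [ 1.2  0.4 -1.2] q7 82.7
units now [ 0.02 -0.02  0.06] after turn [ 0.02 -0.02  0.06] turnz -0.01
```

```bash
python3 -m pendant '[[0,0,0.03,0,0,0,0.1],[0,0,0.02,0,0,0,0.1],[0,0,0,0,0,0,0.1]]' | grep -E "pos|force"
python3 -m pendant '[[0,0,0.03,0,0,0,0.1],[0,0,0,0,0,0,0.1]]' | grep -E "pos|force"
```

```text
eef_pos: [494.0, 146.9, 19.5]
wrist_force: [-3.3, -0.1, 8.9]
grip_force: 15.0
eef_pos: [494.1, 146.9, 19.1]
wrist_force: [-5.4, -1.8, 15.2]
grip_force: 15.0
```

```bash
python3 -m pendant '[[0,0,-0.02,0,0,0,0.5],[0,0,0,0,0,0,0.5],[0,0,0,0,0,0,0.5],[0,0,-0.5,0,0,0,0.5],[0,0,-1,0,0,0,0.6],[0,0,-1,0,0,0,0.7],[0,0,-0.3,0,0,0,0.7]]' | grep -E "force|width"
python3 go.py 561 -202 100 97.7
```

```text
wrist_force: [1.0, 0.5, 0.4]
grip_width: 55.2
grip_force: 0.0
t 7.42 tcp [495.4 147.2 106.1] yaw 97.7 tilt [0.004 0.002] w 55.2 gf 0.0 F [1.  0.5 0.4] q7 80.1
units now [ -0.62 -11.83   0.19] after turn [ -0.61 -11.83   0.19] turnz -0.01
```

```bash
python3 -m pendant '[[-0.05,-0.9,0,0,0,0,0.7],[-0.05,-1,0,0,0,0,0.7],[-0.05,-1,0,0,0,0,0.7],[-0.05,-1,0,0,0,0,0.7],[-0.05,-1,0,0,0,0,0.7],[-0.05,-1,0,0,0,0,0.7],[-0.05,-1,0,0,0,0,0.7],[-0.05,-1,0,0,0,0,0.7],[-0.05,-1,0,0,0,0,0.7],[-0.05,-1,0,0,0,0,0.7]]' >/dev/null
python3 -m pendant '[[-0.05,-1,0,0,0,0,0.7],[-0.05,-0.9,0,0,0,0,0.7],[0,0,0,0,0,0,0.7],[0,0,0,0,0,0,0.7]]' >/dev/null
python3 go.py 561 -202 13 97.7
python3 - <<'E'
from h import *
im,d,W=look("wrist"); cv2.imwrite("pics/w3.png",im); np.save("w3.npy",W)
m=(W[...,2]>18)&(W[...,2]<40)&(np.hypot(W[...,0]-561,W[...,1]+202)<30); print(m.sum(),W[m][:,:2].min(0),W[m][:,:2].max(0))
im,d,W=look("top"); cv2.imwrite("pics/t3.png",cv2.resize(im[125:255,130:420],None,fx=2.7,fy=2.7))
E
```

```text
t 8.58 tcp [ 558.1 -203.6  101.7] yaw 97.5 tilt [-0.001 -0.001] w 61.0 gf 0.0 F [-0.4  0.3  0.7] q7 123.5
units now [-0.1   0.04  2.95] after turn [-0.1   0.04  2.95] turnz -0.04
1142 [ 544.10874258 -218.1556325 ] [ 578.00440832 -185.05052533]
```

View pics/w3.png

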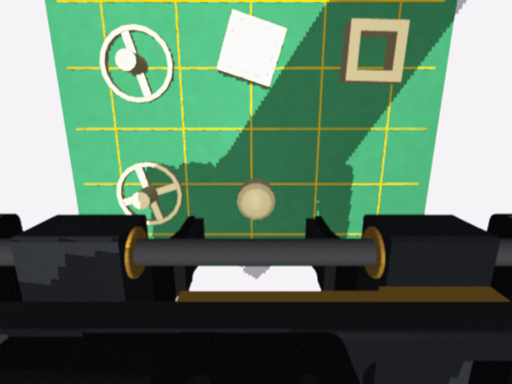

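View pics/t3.png

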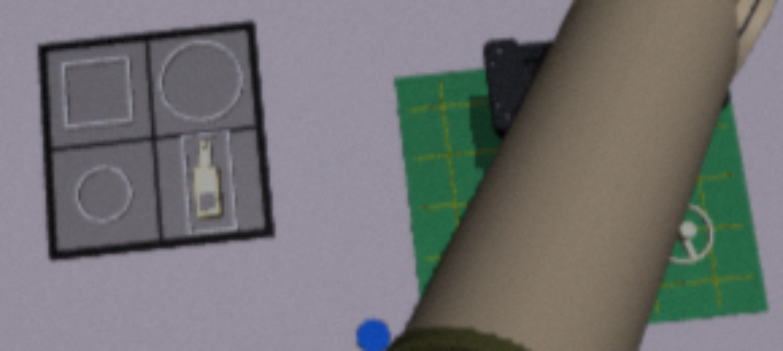

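Wrist view: the cap is at (256,200) between the fingers, and the rotor with four spokes is at (149,193). Top view: the fuselage lies inside the long rim at (207,177). The cap centre is confirmed at (561,-202).

```bash
python3 -m pendant '[[-0.1,0.05,0.7,0,0,0,0.7],[0,0,0.9,0,0,0,0.7],[0,0,0.7,0,0,0,0.7],[0,0,0.4,0,0,0,0.7],[0,0,0.23,0,0,0,0.7],[0,0,0,0,0,0,0.7],[0,0,0,0,0,0,0.7]]' >/dev/null
python3 go.py 561 -201.7 13
python3 -m pendant '[[0,0,0,0,0,0,0.2],[0,0,0,0,0,0,0.2],[0,0,0,0,0,0,0.2],[0,0,0,0,0,0,0.2],[0,0,0,0,0,0,0.2],[0,0,0,0,0,0,0.2],[0,0,0,0,0,0,0.2],[0,0,-0.3,0,0,0,0.2],[0,0,-1,0,0,0,0.2],[0,0,-1,0,0,0,0.2]]' 15 >/dev/null
python3 -m pendant '[[0,0,-0.7,0,0,0,0.2],[0,0,0,0,0,0,0.2]]' >/dev/null
python3 go.py 485 250.5 100 97.7
```

```text
t 9.27 tcp [ 561.9 -199.6   15. ] yaw 97.7 tilt [ 0.001 -0.   ] w 61.0 gf 0.0 F [1.1 0.9 0.5] q7 126.1
units now [ 0.04 -0.06  0.07] after turn [ 0.04 -0.06  0.07] turnz 0.0
t 10.27 tcp [ 563.8 -201.   109.6] yaw 97.6 tilt [ 0.007 -0.001] w 33.4 gf 15.0 F [ 0.9 -0.5 -0.2] q7 123.2
units now [ 0.6  15.27  0.28] after turn [ 0.59 15.27  0.28] turnz -0.01
```

```bash
python3 -m pendant '[[0.03,0.9,0,0,0,0,0.2],[0.04,1,0.02,0,0,0,0.2],[0.04,1,0.02,0,0,0,0.2],[0.04,1,0.02,0,0,0,0.2],[0.04,1,0.02,0,0,0,0.2],[0.04,1,0.02,0,0,0,0.2],[0.04,1,0.02,0,0,0,0.2],[0.04,1,0.02,0,0,0,0.2],[0.04,1,0.02,0,0,0,0.2],[0.04,1,0.02,0,0,0,0.2]]' >/dev/null
python3 -m pendant '[[0.04,1,0.02,0,0,0,0.2],[0.04,1,0.02,0,0,0,0.2],[0.04,1,0.02,0,0,0,0.2],[0.04,1,0.02,0,0,0,0.2],[0.04,0.97,0.02,0,0,0,0.2],[0.01,0.4,0,0,0,0,0.2],[0,0,0,0,0,0,0.2],[0,0,0,0,0,0,0.2]]' >/dev/null
python3 go.py 485 250.5 22 97.7
```

```text
t 11.77 tcp [482.3 251.4  95.8] yaw 97.7 tilt [-0.    -0.001] w 32.9 gf 15.0 F [ 0.5 -0.7  0.1] q7 70.0
units now [-0.09 -0.04  2.46] after turn [-0.09 -0.04  2.46] turnz 0.0
```

```bash
python3 -m pendant '[[-0.09,-0.04,0.7,0,0,0,0.2],[0,0,0.8,0,0,0,0.2],[0,0,0.6,0,0,0,0.2],[0,0,0.3,0,0,0,0.2],[0,0,0.06,0,0,0,0.2],[0,0,0,0,0,0,0.2],[0,0,0,0,0,0,0.2]]' | grep -E "pos|force"
python3 -m pendant '[[0,0,0.03,0,0,0,0.2],[0,0,0.02,0,0,0,0.2],[0,0,0,0,0,0,0.2]]' | grep -E "pos|force"
```

```text
eef_pos: [486.1, 250.7, 23.2]
wrist_force: [0.6, 0.4, 0.5]
grip_force: 15.0
eef_pos: [485.5, 251.2, 21.2]
wrist_force: [-0.1, -1.0, -0.0]
grip_force: 15.0
```

```bash
python3 -m pendant '[[0,0,0.03,0,0,0,0.2],[0,0,0,0,0,0,0.2]]' | grep -E "pos|force"
python3 -m pendant '[[0,0,0.03,0,0,0,0.2],[0,0,0,0,0,0,0.2]]' | grep -E "pos|force"
```

```text
eef_pos: [485.6, 251.2, 20.5]
wrist_force: [-2.5, -1.6, 6.2]
grip_force: 15.0
eef_pos: [485.7, 251.2, 20.2]
wrist_force: [-4.4, -2.7, 13.8]
grip_force: 15.0
```

```bash
python3 -m pendant '[[0,0,-0.02,0,0,0,0.6],[0,0,0,0,0,0,0.6],[0,0,0,0,0,0,0.6],[0,0,-0.5,0,0,0,0.6],[0,0,-1,0,0,0,0.7],[0,0,-1,0,0,0,0.75],[0,0,-0.3,0,0,0.34,0.75],[0,0,0,0,0,0,0.75]]' | grep -E "force|width"
python3 go.py 429.1 -125.2 100 96
```

```text
wrist_force: [0.8, 0.3, -1.6]
grip_width: 63.8
grip_force: 0.0
t 13.6 tcp [486.7 251.8 106.2] yaw 95.9 tilt [0.004 0.003] w 63.8 gf 0.0 F [ 0.8  0.3 -1.6] q7 68.4
units now [  3.2  -12.3    0.16] after turn [  3.23 -12.3    0.16] turnz -0.02
```

```bash
python3 -m pendant '[[0.22,-0.9,0,0,0,0,0.75],[0.25,-0.95,0,0,0,0,0.75],[0.25,-0.95,0,0,0,0,0.75],[0.25,-0.95,0,0,0,0,0.75],[0.25,-0.95,0,0,0,0,0.75],[0.25,-0.95,0,0,0,0,0.75],[0.25,-0.95,0,0,0,0,0.75],[0.25,-0.95,0,0,0,0,0.75],[0.25,-0.95,0,0,0,0,0.75],[0.25,-0.95,0,0,0,0,0.75]]' >/dev/null
python3 -m pendant '[[0.25,-0.95,0,0,0,0,0.75],[0.25,-0.95,0,0,0,0,0.75],[0.25,-0.9,0,0,0,0,0.75],[0,0,0,0,0,0,0.75],[0,0,0,0,0,0,0.75]]' >/dev/null
python3 go.py 429.1 -125.2 13 96
```

```text
t 14.85 tcp [ 426.5 -125.7  102.5] yaw 95.8 tilt [-0.001 -0.   ] w 65.0 gf 0.0 F [0.  0.1 0.3] q7 108.0
units now [-0.09  0.01  2.98] after turn [-0.09  0.01  2.98] turnz -0.03
```

```bash
python3 -m pendant '[[-0.09,0,0.7,0,0,0,0.75],[0,0,0.9,0,0,0,0.75],[0,0,0.7,0,0,0,0.75],[0,0,0.4,0,0,0,0.75],[0,0,0.27,0,0,0,0.75],[0,0,0,0,0,0,0.75],[0,0,0,0,0,0,0.75]]' >/dev/null
python3 go.py 429.1 -125.2 13
python3 -m pendant '[[0,0,0,0,0,0,0.3],[0,0,0,0,0,0,0.3],[0,0,0,0,0,0,0.3],[0,0,0,0,0,0,0.3],[0,0,0,0,0,0,0.3],[0,0,0,0,0,0,0.3],[0,0,0,0,0,0,0.3]]' 15 | grep -E "pos|force|width"
python3 -m pendant '[[0,0,-0.3,0,0,0,0.3],[0,0,-1,0,0,0,0.3],[0,0,-1,0,0,0,0.3],[0,0,-0.7,0,0,-0.34,0.3],[0,0,0,0,0,0,0.3]]' >/dev/null
python3 go.py 588.6 264.5 100 97.7
```

```text
t 15.43 tcp [ 430.  -123.8   14.2] yaw 96.0 tilt [-0.001 -0.   ] w 65.2 gf 0.0 F [0.  0.5 0.3] q7 115.4
units now [ 0.04 -0.04  0.04] after turn [ 0.04 -0.04  0.04] turnz 0.0
eef_pos: [430.5, -124.3, 14.7]
wrist_force: [-0.3, 0.8, 6.1]
grip_width: 43.8
grip_force: 15.0
t 16.43 tcp [ 432.4 -125.   108.6] yaw 97.7 tilt [0.006 0.   ] w 44.1 gf 15.0 F [ 0.5 -0.2 -0.6] q7 109.7
units now [-6.9  12.17  0.32] after turn [-6.9  12.17  0.32] turnz 0.01
```

```bash
python3 -m pendant '[[-0.45,0.8,0,0,0,0,0.3],[-0.5,0.88,0,0,0,0,0.3],[-0.5,0.88,0,0,0,0,0.3],[-0.5,0.88,0,0,0,0,0.3],[-0.5,0.88,0,0,0,0,0.3],[-0.5,0.88,0,0,0,0,0.3],[-0.5,0.88,0,0,0,0,0.3],[-0.5,0.88,0,0,0,0,0.3],[-0.5,0.88,0,0,0,0,0.3],[-0.5,0.88,0,0,0,0,0.3]]' >/dev/null
python3 -m pendant '[[-0.5,0.88,0,0,0,0,0.3],[-0.5,0.88,0,0,0,0,0.3],[-0.5,0.88,0,0,0,0,0.3],[-0.45,0.81,0,0,0,0,0.3],[0,0,0,0,0,0,0.3],[0,0,0,0,0,0,0.3]]' >/dev/null
python3 go.py 588.6 264.5 24 97.7
python3 - <<'E'
from h import *
im,d,W=look("wrist"); cv2.imwrite("pics/w4.png",im); np.save("w4.npy",W)
im,d,W=look("top"); cv2.imwrite("pics/t4.png",im)
E
```

```text
t 17.77 tcp [586.1 266.6 103.5] yaw 97.8 tilt [-0.001 -0.001] w 44.0 gf 15.0 F [ 0.1 -0.6  0. ] q7 77.5
units now [-0.08 -0.08  2.65] after turn [-0.08 -0.08  2.65] turnz 0.02
```

View pics/w4.png

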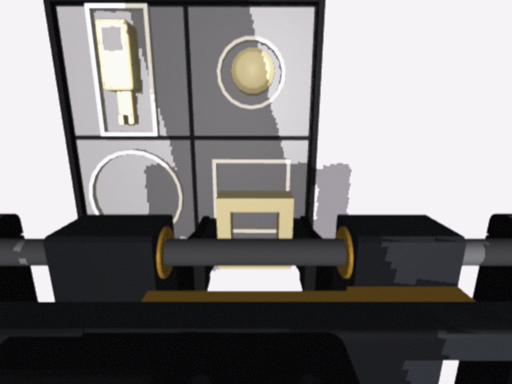

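The fuselage (118,75) and cap (253,72) lie inside their rims. The frame hangs level over the square rim, whose near side runs from (214,160) to (291,160). The big round rim is centred near (136,197).

Run:
```python
from h import *
p=eyes.camera_params("wrist"); f=lambda uv,z=16:onplane(p,uv,z).round(1)
print("square near side",f([[214,161],[290,161]]),"big l/r/top",f([[91,195],[181,195],[136,152]]))
print("long corners",f([[88,6],[150,6],[102,135],[157,133]]),"fus",f([[98,22]],31),f([[132,20]],31))
print("small l/r/t/b",f([[218,72],[285,72],[251,37],[251,108]]))
W=np.load("w4.npy")
for c,z in(((500,147),22),((485,250),28)):
    m=(W[...,2]>z-4)&(W[...,2]<50)&(np.hypot(W[...,0]-c[0],W[...,1]-c[1])<46); P=W[m]
    print([np.round(v,1) for v in cv2.minAreaRect(P[:,:2].astype(np.float32).copy())],np.percentile(P[:,2],[50,98]))
```

```text
square near side [[560.4 225.1]
 [551.7 290.9]] big l/r/top [[605.7 118.4]
 [595.  198.7]
 [561.6 157.4]]
long corners [[453.8 117.3]
 [447.5 164.6]
 [550.8 128.2]
 [543.  174.7]] fus [[467.3 132.8]] [[462.7 157.4]]
small l/r/t/b [[487.8 221.3]
 [480.7 275.1]
 [458.8 244.5]
 [512.1 251.4]]
[array([501.9, 143.3]), array([75.2, 35.7]), np.float64(6.9)] [30.35102561 32.31999618]
[array([485.3, 251.5]), array([33., 33.]), np.float64(58.2)] [34.31715253 37.68528525]
```

```bash
python3 -m pendant '[[-0.08,-0.1,0.7,0,0,0,0.3],[0,0,0.8,0,0,0,0.3],[0,0,0.7,0,0,0,0.3],[0,0,0.4,0,0,0,0.3],[0,0,0.04,0,0,0,0.3],[0,0,0,0,0,0,0.3],[0,0,0,0,0,0,0.3]]' | grep -E "pos|force"
python3 -m pendant '[[0,0,0.04,0,0,0,0.3],[0,0,0.02,0,0,0,0.3],[0,0,0,0,0,0,0.3]]' | grep -E "pos|force"
```

```text
eef_pos: [590.1, 262.3, 26.5]
wrist_force: [-0.4, -0.2, 0.7]
grip_force: 15.0
eef_pos: [589.6, 262.7, 24.0]
wrist_force: [0.4, 0.1, 0.1]
grip_force: 15.0
```

```bash
python3 -m pendant '[[0,0,0.03,0,0,0,0.3],[0,0,0,0,0,0,0.3]]' | grep -E "pos|force"
```

```text
eef_pos: [589.3, 262.5, 22.6]
wrist_force: [0.2, -0.2, -0.1]
grip_force: 15.0
```

```bash
python3 -m pendant '[[0,0,0.03,0,0,0,0.3],[0,0,0.02,0,0,0,0.3],[0,0,0,0,0,0,0.3]]' | grep -E "pos|force"
```

```text
eef_pos: [589.3, 262.5, 20.9]
wrist_force: [-0.7, 0.1, 0.5]
grip_force: 15.0
```

```bash
python3 -m pendant '[[0,0,0.03,0,0,0,0.3],[0,0,0,0,0,0,0.3]]' | grep -E "pos|force"
```

```text
eef_pos: [589.3, 262.5, 20.8]
wrist_force: [-3.4, -1.2, 8.1]
grip_force: 15.0
```

```bash
python3 -m pendant '[[0,0,-0.02,0,0,0,0.65],[0,0,0,0,0,0,0.65],[0,0,0,0,0,0,0.65],[0,0,-0.5,0,0,0,0.65],[0,0,-1,0,0,0,0.65],[0,0,-1,0,0,0,0.6],[0,0,-0.3,0,0,0,0.55],[0,0,0,0,0,0,0.55]]' | grep -E "force|width"
python3 go.py 572 -300 105 97.7
python3 - <<'E'
from h import *
W=np.load("w3.npy"); q=W[150:235,105:190].reshape(-1,3)
r_=np.hypot(q[:,0]-572,q[:,1]+300)
P=q[(q[:,2]>18)&(q[:,2]<40)&(r_<25)]; print("hub",len(P),P.min(0),P.max(0))
P=q[(q[:,2]>6.5)&(q[:,2]<14)&(r_<36)&(r_>22)];h=cv2.convexHull(P[:,:2].astype(np.float32).copy())[:,0];print("ring",fitcirc(h))
E
```

```text
wrist_force: [0.5, 0.2, 0.6]
grip_width: 49.4
grip_force: 0.0
t 19.95 tcp [591.  263.1 107.7] yaw 97.7 tilt [0.004 0.003] w 49.4 gf 0.0 F [0.5 0.2 0.6] q7 77.9
units now [  3.13 -18.52   0.04] after turn [  3.14 -18.52   0.04] turnz -0.01
hub 343 [ 563.34492063 -306.52147472   18.10673992] [ 579.19512365 -290.99975325   30.66357186]
ring (array([ 571.13795716, -298.97475023]), np.float64(29.584154062733376))
```

```bash
python3 -m pendant '[[0,0,0,0,0,0.9,0.55],[0,0,0,0,0,0.9,0.55],[0,0,0,0,0,0.9,0.55],[0,0,0,0,0,0.84,0.55],[-0.13,-0.9,0,0,0,0,0.55],[-0.13,-0.98,0,0,0,0,0.55],[-0.14,-0.98,0,0,0,0,0.55],[-0.14,-0.98,0,0,0,0,0.55],[-0.14,-0.98,0,0,0,0,0.55],[-0.14,-0.98,0,0,0,0,0.55]]' >/dev/null
python3 -m pendant '[[-0.14,-0.98,0,0,0,0,0.55],[-0.14,-0.98,0,0,0,0,0.55],[-0.14,-0.98,0,0,0,0,0.55],[-0.14,-0.98,0,0,0,0,0.55],[-0.14,-0.98,0,0,0,0,0.55],[-0.14,-0.98,0,0,0,0,0.55],[-0.14,-0.98,0,0,0,0,0.55],[-0.14,-0.98,0,0,0,0,0.55],[-0.14,-0.98,0,0,0,0,0.55],[-0.14,-0.98,0,0,0,0,0.55]]' >/dev/null
python3 -m pendant '[[-0.14,-0.98,0,0,0,0,0.55],[-0.14,-0.98,0,0,0,0,0.55],[-0.13,-0.95,0,0,0,0,0.55],[0,0,0,0,0,0,0.55],[0,0,0,0,0,0,0.55]]' >/dev/null
python3 go.py 571.3 -299 13.5 80
python3 - <<'E'
from h import *
im,d,W=look("wrist"); cv2.imwrite("pics/w5.png",im)
E
```

```text
t 22.03 tcp [ 568.8 -300.2  103.1] yaw 79.8 tilt [-0.002 -0.   ] w 47.8 gf 0.0 F [0.6 0.9 0.7] q7 117.0
units now [-0.08  0.06  2.99] after turn [-0.08  0.06  2.99] turnz -0.05
```

View pics/w5.png

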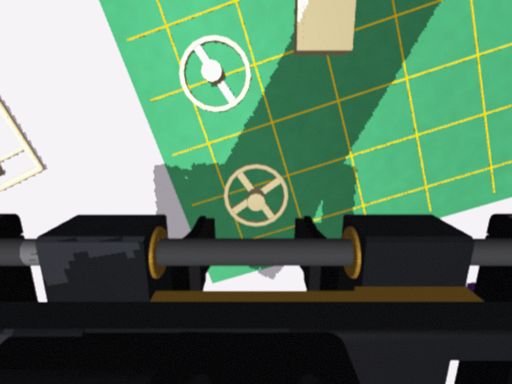

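The four-spoked rotor is centred under the gripper at (256,195). The single-bar wheel is well clear at (214,73).

```bash
python3 -m pendant '[[-0.07,0.03,0.7,0,0,0,0.55],[0,0,0.9,0,0,0,0.55],[0,0,0.7,0,0,0,0.55],[0,0,0.4,0,0,0,0.55],[0,0,0.27,0,0,0,0.55],[0,0,0,0,0,0,0.55],[0,0,0,0,0,0,0.55]]' >/dev/null
python3 go.py 571.3 -299 13.5
python3 -m pendant '[[0,0,0,0,0,0,0],[0,0,0,0,0,0,0],[0,0,0,0,0,0,0],[0,0,0,0,0,0,0],[0,0,0,0,0,0,0],[0,0,0,0,0,0,0],[0,0,0,0,0,0,0],[0,0,0,0,0,0,0]]' 15 | grep -E "pos|force|width"
python3 -m pendant '[[0,0,-0.3,0,0,0,0],[0,0,-1,0,0,0,0],[0,0,-1,0,0,0,0],[0,0,-0.7,0,0,0,0],[0,0,0,0,0,-0.9,0],[0,0,0,0,0,-0.9,0],[0,0,0,0,0,-0.9,0],[0,0,0,0,0,-0.9,0],[0,0,0,0,0,0,0]]' >/dev/null
python3 go.py 601 160 105 97.7
```

```text
t 22.67 tcp [ 572.9 -297.4   16. ] yaw 80.0 tilt [ 0. -0.] w 47.6 gf 0.0 F [-0.7 -0.2  1. ] q7 119.3
units now [ 0.04 -0.06  0.08] after turn [ 0.04 -0.06  0.08] turnz 0.0
eef_pos: [572.6, -297.6, 15.7]
wrist_force: [-1.1, 0.2, 2.3]
grip_width: 14.1
grip_force: 15.0
t 24.08 tcp [ 572.5 -297.7  106.2] yaw 98.2 tilt [0. 0.] w 14.2 gf 15.0 F [-1.2  0.   0.1] q7 133.5
units now [-3.11 14.97  0.04] after turn [-2.99 14.99  0.04] turnz 0.09
```

Run:
```python
from h import *
im,d,W=look("wrist"); cv2.imwrite("pics/w6.png",im)
im,d,W=look("side"); cv2.imwrite("pics/s6.png",im)
```

```text
(no output)
```

View pics/w6.png

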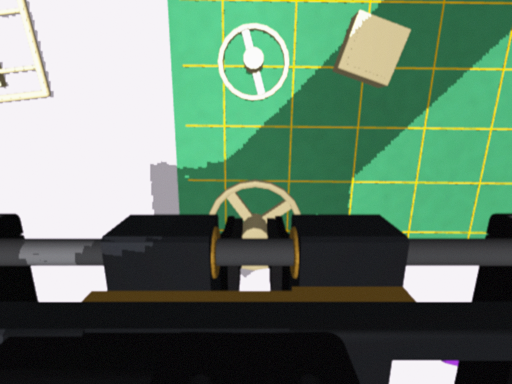

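View pics/s6.png

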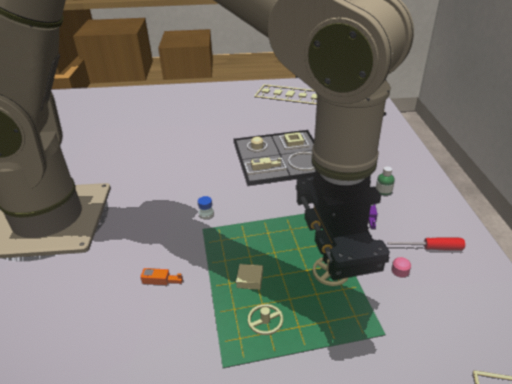

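The rotor hangs level from its hub at (255,205). The bar wheel and panel have not moved.

```bash
python3 -m pendant '[[-0.1,0.5,0,0,0,0,0],[-0.2,0.95,0,0,0,0,0],[-0.2,0.97,0,0,0,0,0],[-0.2,0.97,0,0,0,0,0],[-0.2,0.97,0,0,0,0,0],[-0.2,0.97,0,0,0,0,0],[-0.2,0.97,0,0,0,0,0],[-0.2,0.97,0,0,0,0,0],[-0.2,0.97,0,0,0,0,0],[-0.2,0.97,0,0,0,0,0]]' >/dev/null
python3 -m pendant '[[-0.2,0.97,0,0,0,0,0],[-0.2,0.97,0,0,0,0,0],[-0.2,0.97,0,0,0,0,0],[-0.2,0.97,0,0,0,0,0],[-0.2,0.97,0,0,0,0,0],[-0.2,0.8,0,0,0,0,0],[0,0.1,0,0,0,0,0],[0,0,0,0,0,0,0],[0,0,0,0,0,0,0]]' >/dev/null
python3 go.py 601 160 25 97.7
```

```text
t 25.77 tcp [602.4 158.9 105.5] yaw 97.9 tilt [-0.    -0.001] w 14.4 gf 15.0 F [-0.2 -1.3 -0.4] q7 87.3
units now [0.04 0.05 2.68] after turn [0.04 0.05 2.68] turnz 0.03
```

```bash
python3 -m pendant '[[0.04,0.03,0.7,0,0,0,0],[0,0,0.8,0,0,0,0],[0,0,0.7,0,0,0,0],[0,0,0.4,0,0,0,0],[0,0,0.06,0,0,0,0],[0,0,0.03,0,0,0,0],[0,0,0,0,0,0,0],[0,0,0,0,0,0,0]]' | grep -E "pos|force"
python3 -m pendant '[[0,0,0.03,0,0,0,0],[0,0,0,0,0,0,0]]' | grep -E "pos|force"
```

```text
eef_pos: [602.1, 160.4, 26.3]
wrist_force: [0.4, 0.1, 0.1]
grip_force: 15.0
eef_pos: [601.5, 160.7, 24.7]
wrist_force: [-0.5, -0.3, -0.9]
grip_force: 15.0
```

```bash
python3 -m pendant '[[0,0,0.03,0,0,0,0],[0,0,0,0,0,0,0]]' | grep -E "pos|force"
```

```text
eef_pos: [601.1, 160.6, 23.2]
wrist_force: [-0.1, -0.1, 0.8]
grip_force: 15.0
```

```bash
python3 -m pendant '[[0,0,0.03,0,0,0,0],[0,0,0,0,0,0,0]]' | grep -E "pos|force"
```

```text
eef_pos: [601.0, 160.5, 22.0]
wrist_force: [-0.1, -0.2, 0.5]
grip_force: 15.0
```

```bash
python3 -m pendant '[[0,0,0.02,0,0,0,0],[0,0,0,0,0,0,0]]' | grep -E "pos|force"
```

```text
eef_pos: [601.1, 160.5, 21.7]
wrist_force: [-0.6, -0.4, 1.1]
grip_force: 15.0
```

```bash
python3 -m pendant '[[0,0,0.03,0,0,0,0],[0,0,0,0,0,0,0]]' | grep -E "pos|force"
```

```text
eef_pos: [601.1, 160.5, 21.6]
wrist_force: [-5.2, -1.1, 9.8]
grip_force: 15.0
```

```bash
python3 -m pendant '[[0,0,0,0,0,0,0.4],[0,0,0,0,0,0,0.4],[0,0,0,0,0,0,0.4],[0,0,-0.5,0,0,0,0.4],[0,0,-1,0,0,0,0.4],[0,0,-1,0,0,0,0.4],[0,0,-1,0,0,0,0.4],[0,0,-1,0,0,0,0.4]]' | grep -E "pos|force|width"
python3 -m pendant '[[-1,0,-0.5,0,0,0,0.4],[-1,0,-0.5,0,0,0,0.4],[-1,0,-0.5,0,0,0,0.4],[-1,0,0,0,0,0,0.4],[0,0,0,0,0,0,0.4],[0,0,0,0,0,0,0.4]]' >/dev/null
python3 - <<'E'
from h import *
im,d,W=look("wrist"); cv2.imwrite("pics/w7.png",im)
im,d,T=look("top"); cv2.imwrite("pics/t7.png",cv2.resize(im[120:260,130:420],None,fx=2.7,fy=2.7))
for n,c,z,q in(("fus",(500,147),18,46),("cap",(485,250),24,30),("frame",(588.4,263),20,30),("hub",(601,160),22,25)):
    m=(W[...,2]>z)&(W[...,2]<50)&(np.hypot(W[...,0]-c[0],W[...,1]-c[1])<q); P=W[m]
    if len(P)>5: print(n,len(P),[np.round(v,1) for v in cv2.minAreaRect(P[:,:2].astype(np.float32).copy())],np.percentile(P[:,2],[50,98]).round(1))
E
```

```text
eef_pos: [600.8, 160.3, 156.8]
wrist_force: [0.4, 0.1, 0.5]
grip_width: 34.7
grip_force: 0.0
fus 54 [array([537.3, 153.1]), array([ 4. , 10.5]), np.float64(7.0)] [21.1 29. ]
frame 1262 [array([587.9, 262.7]), array([44.4, 44.9]), np.float64(7.4)] [26.7 28.5]
hub 206 [array([600.9, 160.8]), array([15. , 14.9]), np.float64(8.5)] [34.7 36.3]
```

View pics/w7.png

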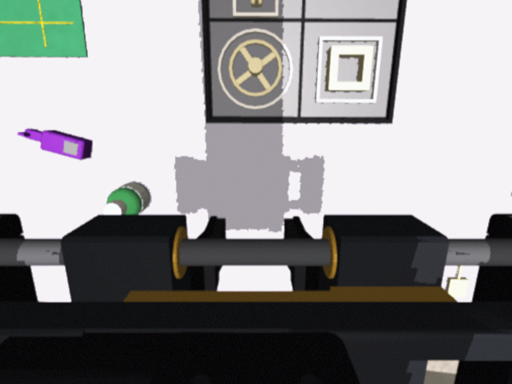

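View pics/t7.png

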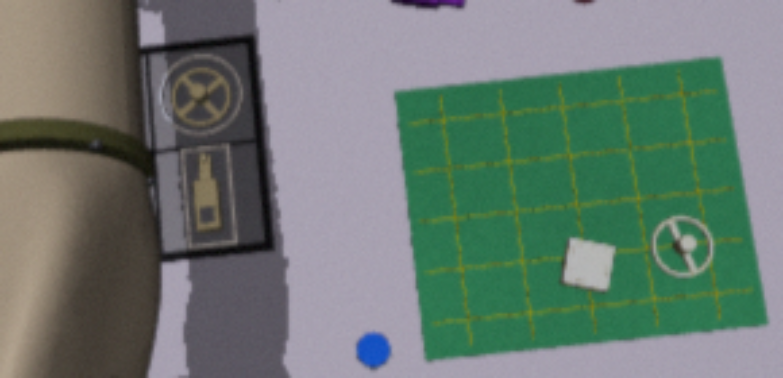

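The rotor (256,67) and frame (350,68) sit centred in their rims at the right heights, and the fuselage is in its nest. The bar wheel and panel remain where they were on the mat, and the arm is clear, so I'll hand it in.

```bash
python3 -c "
from station import r
s=r.read_state();print(s['time_s'],s['wrist_force']);print(r.close_job())"
```

```text
28.5333 [-0.29615731 -0.54174208 -0.37427713]
the job is handed in; nothing more can be done
None
```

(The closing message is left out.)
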